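# Fit the green slicing insert into the vegetable slicer

## Task

Fit the green slicing insert to the vegetable slicer: slide it up out of the rack and lay it flat on the white cutting board, blade face up, and let go. Then pick it up again and set it, blade face still up, fully home in the pocket on top of the slicer, either way round, and let go. Do not drop it, and leave the other two inserts, the oil bottle and the jar where they stand.

Things in the scene. Friction and masses are not known exactly. Their poses are not given: they have to be found in the camera images.
- green_center (a point): Green slicing insert, a stiff flat slab 160 x 56 x 10 mm, about 0.12 kg; point at its centre. Own x along the 160 mm length, y out of the blade face (steel panel with a slanting blade; the other face is plain plastic), z along the 56 mm width. Starts on a long edge on the rack floor in one of the three slots (which varies), z up, y along the rack's +y, top edge 64 mm above the counter.
- orange_center (a point): Orange insert, the same as the green one but for colour; stays in its slot. Same size, point and axes as the green one.
- blue_center (a point): Blue insert, the same but for colour; stays in its slot. Same size, point and axes as the green one.
- rack: Grey fixed rack, 180 (x) x 170 (y) mm, left or right of the board. Origin: centre of underside, on the counter. Floor 8 mm thick. Slots along x at y = -55, 0, 55 mm, formed only at their ends (53 to 83 mm from the middle) by fins 13 mm apart; end walls 166 mm apart; all 46 mm above the counter. The middle of each insert is bare on both faces. x is roughly world x.
- board: White cutting board, fixed, 240 (x) x 210 (y) x 12 mm thick. Origin: centre of its underside, on the counter, so its top is 12 mm above the counter. Lies ahead of the robot between rack and slicer.
- slicer_pocket (a point): White fixed slicer: narrow bin, pocket in its top. Point: centre of the pocket floor, 55 mm above the counter; x along its length, z up. Pocket 168 x 63 mm, 10 mm deep, its black lips flare out 5 mm; an insert lies level with them. Floor: ledges at both ends. Side walls 6 mm thick, cut down to 30 mm above the counter over the middle 90 mm for fingers. Handle at +x.
- oil: Amber oil bottle with a red cap, 60 mm across, 170 mm high, loose, standing beyond the cutting board. Origin: centre of its underside.
- jar: Yellow jar with a blue lid, 72 mm across, 100 mm high, loose, standing beyond the cutting board. Origin: centre of its underside.

How it is judged:
By the outcome, as a careful person would: the job done as asked, in the order asked, and still so for the second after the job is handed in, with the robot touching nothing.
It also fails if it takes over 61 s, if anything falls off the work surface, if the arm or the gripper's body presses on something with over 40 N, if the wrist force passes 120 N, or if a joint passes its speed limit or range.

## Robot

A 6-joint arm with a two-finger parallel gripper is mounted at the origin on the work surface. World frame = base frame: x ahead of the robot, y to its left, z up, the work surface at z = 0. Lengths are in m, angles in rad, forces in N, time in s.
With the tool pointing down it reaches from about 0.25 to 0.775 m from the base axis. Payload 4 kg.
Tool frame: the origin (TCP) lies at the very end of the fingers, on their centre line; the grasp point (between the pads) lies 19 mm behind it; z points along the fingers, y is the direction in which the jaws open and shut (so a half turn about z gives the same grasp; the last joint's range is limited). The gripper opens to 94 mm and grips with 3 to 60 N. Pads are 16 mm wide; open, the fingers measure 119 mm over their backs; the gripper's body (75 mm by 177 mm) begins 78 mm behind the grasp point.
Start: joints at [-1.397, 0.087, 1.371, -0, 1.684, -0.103], TCP at [0.15, -0.529, 0.206] pointing down, gripper open.
Joint ranges: [-3.1, 3.1], [-0.76, 2.03], [0.27, 2.55], [-1.08, 4.22], [0.17, 2.65], [-2.57, 2.57]. Speed limits (rad/s): [2.79, 2.79, 3.14, 3.14, 3.14, 3.14].

## Interface

Orientations are given as [roll, pitch, yaw] about the fixed x, y, z axes, in that order (R = Rz(yaw) Ry(pitch) Rx(roll)).
In Python, from station import r, snapshot, models gives the robot as it stands.
- The arm moves only by the shell command python3 -m jog 'ROWS' [OPENING]. ROWS is JSON, a list that holds one entry, the list of rows, each a list of 6 numbers: the shift along the tool's x, y, z in units of 50 mm (1.0 is 50 mm), then the turn, a rotation vector about the tool's x, y, z in units of 10 degrees (1.0 is 10 degrees). In form: [[[x, y, z, wx, wy, wz], ...]]. A call has 1 to 8 rows; each row shifts and turns the commanded pose from where the row before left it, along the tool's axes as they then stand; what a row does not reach is not made up. A row lasts 1/8 s, in which the tool goes at most 62.5 mm and 10.7 degrees, less where a joint would pass 70% of its speed; a pose out of reach is approached as far as the arm can. A call is refused whole if a number of a shift passes 1 or a number of a turn 1, either way. A call with a gripper value outside its range is refused whole. OPENING is the opening, from -1 (shut) to 1 (fully open), set as the call begins (- or left out, the last holds). The fingers move at their own pace and stop on an object; the grip force is fixed at half the most. Time passes only in rows, so rows that do not move let the fingers close. It gives the time, the measured TCP pose, the force and the opening at its end, in the units of the state.
- r.observe(): the state, without advancing time (a new reading comes with each control period).
- snapshot(name): name is "scene" or "top" or "wrist"; returns a dict with "frame" (480x640x3 uint8, red, green, blue), "range_z" (480x640 float32, m along the optical axis (not along the pixel's ray), 0 where there is no reading), "fx", "fy", "cx", "cy" (pixels), "R" (3x3) and "t" (3): a world point X has camera coordinates R X + t. Camera axes: x right, y down, z forward; pixel columns grow to the right and rows downward; lengths in m; the calibration is good to about 2 mm. The wrist camera is an equidistant fisheye: a pixel r from the principal point sees the ray r / f radians off the axis. A picture is of the moment at which its call begins.
- r.sign_off(): hands the job in, once; it reports no verdict.
Trained networks look in a picture, given as the dict that the camera call returned (one of the last four; its "shot" number tells which), for a name from the list of things; names that differ only in an ending like _2 or _b are one class to them, and where a whole thing is asked for, a point or a joint stands for the part that bears it (a point fixed in the world has none). Each returns a list of dicts, best first, with "confidence" (0 to 1); they miss things now and then, are a little off and sometimes report something else, mostly with a low value. They report only what shows in the picture. A call takes as long as a camera call.
- models.boxes_of(picture, thing): "bbox" ([left, top, width, height] in pixels, round what is visible of it).
- models.cut_out(picture, thing): "pixels" (480x640 bool, what is visible of it) and "bbox" ([left, top, width, height] in pixels, round what is visible of it).
The state is a dict: "t": time; "joint_pos": joint angles; "joint_vel": joint speeds; "tau": joint torques, N m; "eef_pos": TCP position; "tcp_rot": TCP orientation; "wrist_force": force on the tool from outside, world axes, zero at the start; "torque": the same for the moment, N m; "finger_gap": opening from 0.0 (shut) to 1.0 (fully open).
Only numpy, scipy, OpenCV 4.12 (cv2) and the standard library are available. Lean on these libraries where they do the work, as an engineer would, in place of code of your own. Each camera call takes 0.05 s, during which the arm holds its last target. There are 200 camera calls.

## Working session

There is one attempt and no reset: what is moved stays moved. The work goes in short steps, Python scripts to look and compute and a shell command to move; the robot and the scene stay as the last step left them, time stands still between calls to the robot, and variables do not carry over. Pictures are saved under pics/ and viewed, about 8 in all and at most 12, crops included, and the job is handed in when it is done.

```bash
ls; mkdir -p pics
cat > h.py <<'E'
import numpy as np, cv2
from station import r, snapshot, models
def pts(p,mask=None):
    z=p["range_z"]; m=(z>0) if mask is None else (mask&(z>0))
    v,u=np.nonzero(m); z=z[m]
    c=np.c_[(u-p["cx"])/p["fx"]*z,(v-p["cy"])/p["fy"]*z,z]
    return (c-p["t"])@np.array(p["R"])
def save(p,n): cv2.imwrite("pics/"+n,p["frame"][:,:,::-1])
E
python3 - <<'E'
from h import *
o=r.observe(); print({k:np.round(v,3) for k,v in o.items()})
for n in("scene","top"):
    p=snapshot(n); save(p,n+"1.png"); print(n,np.round(p["R"],3).tolist(),p["t"],p["fx"])
    for t in("green_center","orange_center","blue_center","rack","board","slicer_pocket","oil","jar"):
        c=models.cut_out(p,t)
        if c:
            c=c[0];q=pts(p,c["pixels"]); print(t,round(c["confidence"],2),c["bbox"],np.round(np.median(q,0),3),np.round(np.percentile(q,2,axis=0),3),np.round(np.percentile(q,98,axis=0),3))
        else: print(t,None)
E
```

```text
pics
{'t': np.float64(0.0), 'joint_pos': array([-1.397,  0.088,  1.372,  0.   ,  1.684, -0.103]), 'joint_vel': array([-0.001,  0.001,  0.001,  0.   ,  0.002, -0.   ]), 'tau': array([-1.0000e-03, -3.4019e+01, -3.0242e+01,  7.2000e-02,  3.3000e-02,
       -0.0000e+00]), 'eef_pos': array([ 0.15 , -0.529,  0.204]), 'tcp_rot': array([-3.139, -0.   ,  0.277]), 'wrist_force': array([-0.155, -0.652,  0.009]), 'torque': array([-0.036, -0.007, -0.04 ]), 'finger_gap': np.float64(0.997)}
scene [[0.501, 0.865, -0.003], [0.49, -0.287, -0.823], [-0.713, 0.411, -0.568]] [-0.30718398 -0.22977943  1.50334373] 519.2907856710457
green_center 0.97 [404.7, 169.8, 33.4, 42.0] [0.517 0.309 0.05 ] [0.449 0.294 0.014] [0.591 0.325 0.064]
orange_center 0.64 [366.8, 177.2, 30.3, 43.3] [0.495 0.203 0.05 ] [0.422 0.186 0.011] [0.571 0.22  0.064]
blue_center 0.86 [386.4, 176.4, 31.7, 42.3] [0.502 0.256 0.049] [0.429 0.24  0.01 ] [0.579 0.275 0.064]
rack 0.91 [353.6, 175.8, 94.8, 64.2] [0.571 0.227 0.022] [ 0.402  0.163 -0.   ] [0.605 0.321 0.047]
board 0.77 [232.2, 206.2, 132.0, 80.8] [ 0.5   -0.013  0.011] [ 0.37
[... 609 characters left out ...]
[197.9, 236.2, 20.7, 79.2] [0.487 0.206 0.061] [0.415 0.188 0.01 ] [0.563 0.226 0.068]
blue_center 0.69 [170.4, 237.2, 29.1, 69.9] [0.496 0.259 0.06 ] [0.427 0.242 0.013] [0.571 0.278 0.067]
rack 0.55 [135.9, 220.7, 97.2, 102.1] [0.494 0.248 0.01 ] [0.406 0.17  0.004] [0.591 0.348 0.049]
board 0.89 [260.5, 224.0, 99.0, 110.0] [ 0.483 -0.01   0.013] [ 0.371 -0.111  0.009] [0.6   0.09  0.016]
slicer_pocket 0.74 [196.4, 237.6, 23.2, 77.5] [0.485 0.206 0.062] [0.415 0.188 0.012] [0.562 0.226 0.068]
oil 0.57 [348.4, 138.2, 32.9, 40.7] [ 0.736 -0.123  0.114] [ 0.719 -0.153  0.009] [ 0.766 -0.099  0.172]
jar 0.75 [236.0, 139.4, 32.8, 43.7] [0.733 0.118 0.099] [0.709 0.088 0.007] [0.771 0.153 0.103]
```

Run:
```python
from h import *
for n in("scene","top"):
    p=snapshot(n)
    for t in("green_center","orange_center","blue_center"):
        c=models.cut_out(p,t)[0]; q=pts(p,c["pixels"]); q=q[(q[:,2]>.056)&(q[:,2]<.075)]
        (cx,cy),s,a=cv2.minAreaRect((q[:,:2]*1000).astype(np.float32)); 
        f=np.polyfit(q[:,0],q[:,1],1)
        print(n,t,round(cx,1),round(cy,1),np.round(s,1),round(a,1),"fit deg",np.degrees(np.arctan(f[0])).round(2),"y at cx",np.polyval(f,cx/1000).round(4),np.median(q[:,2]).round(4))
    q=pts(p); 
    m=(q[:,1]<-.2)&(q[:,1]>-.4)&(q[:,0]>.36)&(q[:,0]<.68)&(q[:,2]>.06)&(q[:,2]<.09)
    w=q[m]; print(n,"slicer top",len(w), cv2.minAreaRect((w[:,:2]*1000).astype(np.float32)),np.percentile(w,[0,2,50,98,100],axis=0).round(3).tolist())
a=cv2.imread("pics/top1.png")[120:350,120:480]; cv2.imwrite("pics/topc.png",cv2.resize(a,(792,506),interpolation=cv2.INTER_CUBIC))
```

```text
scene green_center 511.4 291.7 [ 57.7 160.6] 76.3 fit deg -14.07 y at cx 0.3119 0.0619
scene orange_center 493.4 206.8 [ 13.7 159.5] 77.9 fit deg -12.02 y at cx 0.2051 0.0618
scene blue_center 503.4 259.7 [ 13.6 161.1] 77.9 fit deg -12.16 y at cx 0.2585 0.0616
scene slicer top 370 ((508.5089111328125, -292.86968994140625), (79.49232482910156, 186.68060302734375), 80.9254379272461) [[0.412, -0.346, 0.06], [0.415, -0.343, 0.06], [0.56, -0.296, 0.062], [0.603, -0.244, 0.065], [0.606, -0.242, 0.067]]
top green_center 511.0 314.5 [ 12.3 159.5] 77.6 fit deg -12.26 y at cx 0.3138 0.0638
top orange_center 489.5 207.5 [ 11.4 159.2] 77.6 fit deg -12.12 y at cx 0.2066 0.0639
top blue_center 500.6 260.4 [ 11.7 157.2] 78.2 fit deg -12.13 y at cx 0.2597 0.0642
top slicer top 474 ((505.8274230957031, -292.3555908203125), (81.20425415039062, 184.7161407470703), 80.93006134033203) [[0.41, -0.345, 0.06], [0.412, -0.342, 0.06], [0.545, -0.298, 0.064], [0.599, -0.242, 0.068], [0.603, -0.239, 0.07]]
```

View pics/topc.png

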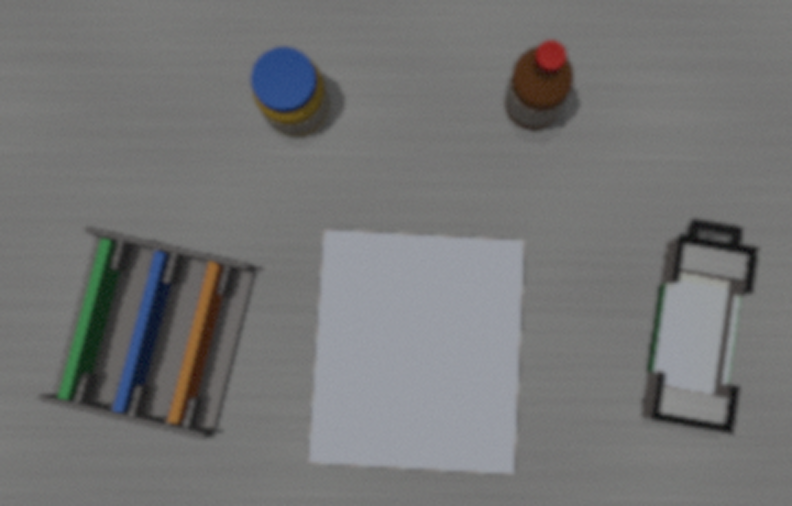

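View pics/scene1.png

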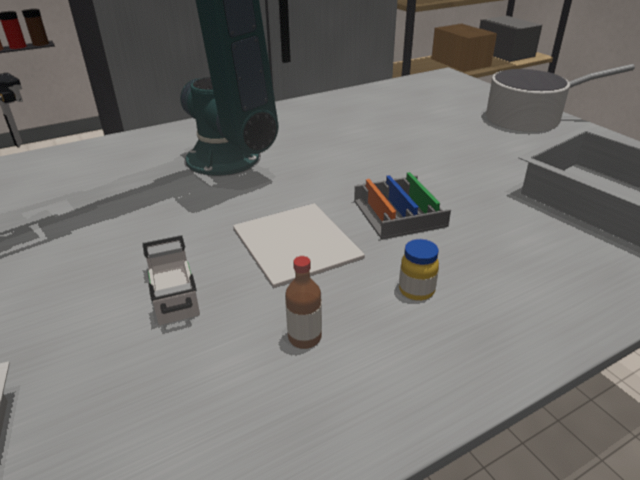

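The top view shows green leftmost (col ~85, row 320 of the crop), then blue and orange, the board in the middle, and the slicer on the right (705, 330). The scene view agrees. The green blade face (+y) faces left, away from blue.

```bash
cat >> h.py <<'E'
from scipy.spatial.transform import Rotation as Ro
from scipy.linalg import logm, expm
def plan(pos,rpydeg,n=None):
    """rows (equal, repeated n times) to go from the measured pose to pos/rpy"""
    o=r.observe(); A=np.eye(4);B=np.eye(4)
    A[:3,:3]=Ro.from_euler("xyz",o["tcp_rot"]).as_matrix();A[:3,3]=o["eef_pos"]
    B[:3,:3]=Ro.from_euler("xyz",rpydeg,degrees=True).as_matrix();B[:3,3]=pos
    L=np.real(logm(np.linalg.inv(A)@B))
    w=np.degrees([L[2,1],L[0,2],L[1,0]])/10
    if n is None: n=int(np.ceil(max(np.linalg.norm(L[:3,3])/.042,np.linalg.norm(w)/.95,1)))
    D=expm(L/n); ro=Ro.from_matrix(D[:3,:3]).as_rotvec(degrees=True)/10
    print("t",round(o["t"],2),"n",n,"row",np.round(np.r_[D[:3,3]/.05,ro],3).tolist())
def rpy(): return np.degrees(r.observe()["tcp_rot"])
E
python3 - <<'E'
from h import *
plan([.511,.314,.2],rpy())
E
```

```text
t 1.3 n 22 row [0.525, -0.648, 0.005, -0.0, 0.0, -0.0]
```

```bash
R='[0.525,-0.648,0,0,0,0]'; python3 -m jog '[[[0.525,-0.648,0,0,0,0],[0.525,-0.648,0,0,0,0],[0.525,-0.648,0,0,0,0],[0.525,-0.648,0,0,0,0],[0.525,-0.648,0,0,0,0],[0.525,-0.648,0,0,0,0],[0.525,-0.648,0,0,0,0],[0.525,-0.648,0,0,0,0]]]' 0
python3 -m jog '[[[0.525,-0.648,0,0,0,0],[0.525,-0.648,0,0,0,0],[0.525,-0.648,0,0,0,0],[0.525,-0.648,0,0,0,0],[0.525,-0.648,0,0,0,0],[0.525,-0.648,0,0,0,0],[0.525,-0.648,0,0,0,0],[0.525,-0.648,0,0,0,0]]]'
python3 -m jog '[[[0.525,-0.648,0,0,0,0],[0.525,-0.648,0,0,0,0],[0.525,-0.648,0,0,0,0],[0.525,-0.648,0,0,0,0],[0.525,-0.648,0,0,0,0],[0.525,-0.648,0,0,0,0],[0,0,0,0,0,0]]]'
python3 -c "
from h import *
o=r.observe();print(o['eef_pos'],rpy(),o['finger_gap'],o['joint_pos'])
plan([.511,.314,.17],[180,0,168])"
```

```text
t: 2.3
eef_pos: [0.2818, -0.2212, 0.2057]
tcp_rot: [3.141, -0.001, 0.276]
wrist_force: [0.5, 0.4, -0.2]
finger_gap: 0.499
t: 3.3
eef_pos: [0.4131, 0.0858, 0.2057]
tcp_rot: [3.141, -0.001, 0.277]
wrist_force: [0.6, -0.2, -0.1]
finger_gap: 0.502
t: 4.18
eef_pos: [0.5111, 0.3164, 0.204]
tcp_rot: [3.142, 0.002, 0.28]
wrist_force: [-0.2, -0.1, -0.4]
finger_gap: 0.503
[0.51114715 0.31640839 0.20399507] [1.79997023e+02 1.07207915e-01 1.60208835e+01] 0.5031146165956469 [4.59826313e-01 2.03349600e-01 1.24267743e+00 2.86543471e-04
 1.69741577e+00 1.75104135e+00]
t 4.17 n 16 row [-0.004, -0.0, 0.042, -0.001, 0.0, -0.95]
```

```bash
python3 -m jog '[[[0,0,0.04,0,0,-0.95],[0,0,0.04,0,0,-0.95],[0,0,0.04,0,0,-0.95],[0,0,0.04,0,0,-0.95],[0,0,0.04,0,0,-0.95],[0,0,0.04,0,0,-0.95],[0,0,0.04,0,0,-0.95],[0,0,0.04,0,0,-0.95]]]' >/dev/null
python3 -m jog '[[[0,0,0.04,0,0,-0.95],[0,0,0.04,0,0,-0.95],[0,0,0.04,0,0,-0.95],[0,0,0.04,0,0,-0.95],[0,0,0.04,0,0,-0.95],[0,0,0.04,0,0,-0.95],[0,0,0.04,0,0,-0.95],[0,0,0.04,0,0,-0.95]]]'
python3 - <<'E'
from h import *
p=snapshot("wrist"); save(p,"w1.png"); print(p["fx"],p["cx"],p["cy"],np.round(p["R"],3).tolist(),np.round(p["t"],3))
c=models.cut_out(p,"green_center"); print([(x["confidence"],x["bbox"]) for x in c])
z=p["range_z"]; print((z>0).mean())
# fisheye cloud
m=c[0]["pixels"]&(z>0); v,u=np.nonzero(m); d=np.c_[u-p["cx"],v-p["cy"]]; rr=np.linalg.norm(d,axis=1); th=rr/p["fx"]
q=np.c_[d/rr[:,None]*np.tan(th)[:,None],np.ones(len(rr))]*z[m][:,None]; q=(q-p["t"])@np.array(p["R"])
h=q[(q[:,2]>.055)&(q[:,2]<.075)]; print(len(h),cv2.minAreaRect((h[:,:2]*1000).astype(np.float32)),np.median(h,0),np.degrees(np.arctan(np.polyfit(h[:,0],h[:,1],1)[0])))
plan([.511,.314,.1],[180,0,168])
E
```

```text
t: 6.18
eef_pos: [0.5108, 0.3133, 0.1737]
tcp_rot: [-3.141, 0.0, 2.934]
wrist_force: [0.8, -0.9, 0.1]
finger_gap: 0.501
371.64829954431775 317.9813208876106 237.4812897373638 [[0.205, 0.979, 0.0], [0.937, -0.197, 0.289], [0.283, -0.059, -0.957]] [-0.412 -0.438  0.235]
[(0.6, [311.2, 133.5, 18.5, 185.8])]
0.9960026041666666
2296 ((511.9593200683594, 315.1978454589844), (10.625530242919922, 159.07012939453125), 77.95574188232422) [0.50504775 0.3162937  0.06235627] -12.28574821088033
t 6.28 n 2 row [-0.001, 0.008, 0.735, -0.002, -0.0, -0.01]
```

View pics/w1.png

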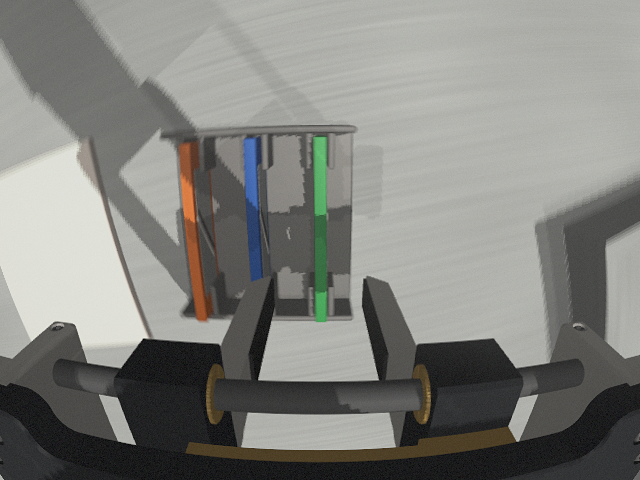

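The wrist view shows the green insert (col 320, rows 135–320) upright in its slot. It sits between the open fingers, with blue clear of them at col 253. I'm descending.

```bash
python3 -m jog '[[[0,0.04,0.6,0,0,0],[-0.02,0,0.6,0,0,0],[0,0,0.6,0,0,0],[0,0,0.5,0,0,0],[0,0,0.45,0,0,0],[0,0,0.38,0,0,0],[0,0,0,0,0,0]]]'
python3 -m jog '[[[0,0,0,0,0,0],[0,0,0,0,0,0],[0,0,0,0,0,0],[0,0,0,0,0,0]]]' -1
```

```text
t: 7.15
eef_pos: [0.5112, 0.3152, 0.0152]
tcp_rot: [-3.139, -0.003, 2.928]
wrist_force: [-0.7, -0.7, 0.1]
finger_gap: 0.499
t: 7.65
eef_pos: [0.5126, 0.316, 0.0174]
tcp_rot: [-3.141, 0.001, 2.93]
wrist_force: [-0.4, -0.8, 0.3]
finger_gap: 0.11
```

```bash
python3 -m jog '[[[0,0,-0.2,0,0,0],[0,0,-0.3,0,0,0],[0,0,-0.4,0,0,0],[0,0,-0.6,0,0,0],[0,0,-0.7,0,0,0],[0,0,-0.7,0,0,0],[0,0,-0.5,0,0,0]]]'
python3 - <<'E'
from h import *
p=snapshot("scene");c=models.cut_out(p,"green_center")[0];q=pts(p,c["pixels"]);print(c["confidence"],np.percentile(q,[2,50,98],axis=0).round(3))
plan([.49,.035,.19],[180,0,170.5])
E
```

```text
t: 8.52
eef_pos: [0.513, 0.3165, 0.1904]
tcp_rot: [3.139, 0.003, 2.93]
wrist_force: [0.4, 0.1, -2.0]
finger_gap: 0.106
0.67 [[0.442 0.295 0.182]
 [0.548 0.305 0.21 ]
 [0.593 0.328 0.236]]
t 8.62 n 7 row [-0.086, -0.805, 0.005, 0.005, 0.006, -0.038]
```

```bash
python3 -m jog '[[[-0.086,-0.805,0,0,0,-0.04],[-0.086,-0.805,0,0,0,-0.04],[-0.086,-0.805,0,0,0,-0.04],[-0.086,-0.805,0,0,0,-0.04],[-0.086,-0.805,0,0,0,-0.04],[-0.086,-0.805,0,0,0,-0.04],[-0.086,-0.805,0,0,0,-0.04],[0,-0.3,0.1,0,0,0]]]'
python3 -m jog '[[[0,0,0,-0.9,0,0],[0,0,0,-0.9,0,0],[0,0,0,0,0,0]]]'
python3 - <<'E'
from h import *
print(rpy()); plan([.49,.022,.035],[-162,0,170.5]); plan([.49,.022,.035],[162,0,170.5])
p=snapshot("scene");c=models.cut_out(p,"green_center")[0];q=pts(p,c["pixels"]);print(c["confidence"],np.percentile(q,[2,50,98],axis=0).round(3))
E
```

```text
t: 9.62
eef_pos: [0.4857, 0.0174, 0.1814]
tcp_rot: [-3.141, -0.0, 2.976]
wrist_force: [0.5, 0.7, -1.6]
finger_gap: 0.107
t: 10.0
eef_pos: [0.4852, 0.0173, 0.1802]
tcp_rot: [2.828, -0.004, 2.974]
wrist_force: [0.1, 0.1, -1.3]
finger_gap: 0.105
[162.01329471  -0.20082369 170.38230109]
t 10.0 n 4 row [-0.021, -0.03, 0.737, 0.9, -0.005, -0.003]
t 10.0 n 4 row [-0.021, -0.199, 0.699, -0.0, -0.004, -0.004]
0.88 [[ 0.461 -0.012  0.172]
 [ 0.542 -0.002  0.211]
 [ 0.566  0.011  0.225]]
```

```bash
python3 -m jog '[[[-0.02,-0.2,0.7,0,0,0],[-0.02,-0.2,0.7,0,0,0],[-0.02,-0.2,0.7,0,0,0],[-0.02,-0.2,0.7,0,0,0],[0,0,0,0,0,0]]]'
python3 -m jog '[[[0,-0.031,0.095,0,0,0],[0,-0.031,0.095,0,0,0],[0,0,0,0,0,0]]]'
```

```text
t: 10.72
eef_pos: [0.4883, 0.0259, 0.0338]
tcp_rot: [2.828, -0.007, 2.982]
wrist_force: [-0.2, -0.9, -1.3]
finger_gap: 0.106
t: 11.1
eef_pos: [0.4914, 0.0234, 0.0272]
tcp_rot: [2.828, 0.001, 2.979]
wrist_force: [-0.4, -1.0, -1.8]
finger_gap: 0.106
```

```bash
for i in 1 2 3 4; do :; done; python3 -m jog '[[[0,-0.012,0.038,0,0,0],[0,0,0,0,0,0]]]'; python3 -m jog '[[[0,-0.012,0.038,0,0,0],[0,0,0,0,0,0]]]'; python3 -m jog '[[[0,-0.006,0.019,0,0,0],[0,0,0,0,0,0]]]'
```

```text
t: 11.35
eef_pos: [0.4909, 0.0234, 0.0246]
tcp_rot: [2.828, 0.0, 2.978]
wrist_force: [0.3, 0.3, -1.7]
finger_gap: 0.106
t: 11.6
eef_pos: [0.491, 0.0235, 0.0225]
tcp_rot: [2.828, 0.0, 2.978]
wrist_force: [-1.1, -1.1, -1.7]
finger_gap: 0.106
t: 11.85
eef_pos: [0.491, 0.0235, 0.0223]
tcp_rot: [2.827, 0.0, 2.979]
wrist_force: [-2.6, -0.1, 5.3]
finger_gap: 0.106
```

```bash
python3 -m jog '[[[0,0,0,0,0,0],[0,0,0,0,0,0]]]' -0.7;  python3 -m jog '[[[0,0.005,-0.019,0,0,0],[0,0,0,0,0,0]]]' -0.58
python3 - <<'E'
from h import *
p=snapshot("scene");c=models.cut_out(p,"green_center")[0];q=pts(p,c["pixels"]);print(c["confidence"],np.percentile(q,[2,50,98],axis=0).round(3))
b=p["frame"][150:330,180:420]; cv2.imwrite("pics/s2.png",cv2.resize(b,(800,600),interpolation=cv2.INTER_CUBIC)[:,:,::-1])
E
```

```text
t: 12.1
eef_pos: [0.4909, 0.0236, 0.0212]
tcp_rot: [2.827, 0.0, 2.978]
wrist_force: [-0.1, -0.6, 0.2]
finger_gap: 0.153
t: 12.35
eef_pos: [0.4908, 0.0235, 0.0224]
tcp_rot: [2.827, -0.0, 2.979]
wrist_force: [-0.3, 0.1, -0.4]
finger_gap: 0.21
0.67 [[ 0.454 -0.01   0.012]
 [ 0.537  0.     0.063]
 [ 0.571  0.022  0.066]]
```

View pics/s2.png

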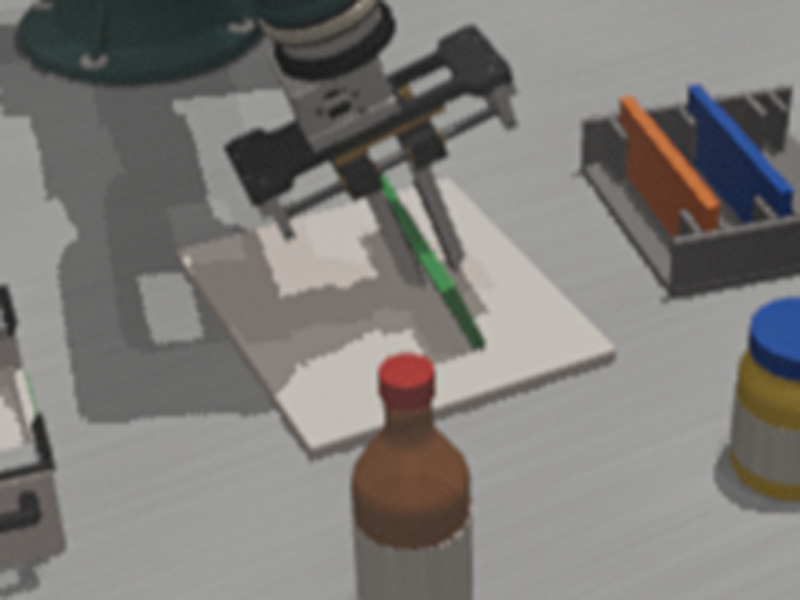

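The slab stands on its long edge on the board and leans on the −y finger. No contact with the bottle or rack. Next I bring the tool upright while opening.

```bash
python3 -m jog '[[[0,0.025,-0.076,0.3,0,0],[0,0,0,0.5,0,0],[0,0,0,0.5,0,0],[0,0,0,0.5,0,0],[0,0,0,0,0,0]]]' -0.22
python3 - <<'E'
from h import *
o=r.observe();print(rpy(),o["finger_gap"]*94)
p=snapshot("scene");c=models.cut_out(p,"green_center")[0];q=pts(p,c["pixels"]);print(c["confidence"],np.percentile(q,[2,50,98],axis=0).round(3))
b=p["frame"][150:330,180:420]; cv2.imwrite("pics/s3.png",cv2.resize(b,(800,600),interpolation=cv2.INTER_CUBIC)[:,:,::-1])
E
```

```text
t: 13.08
eef_pos: [0.4911, 0.0249, 0.0266]
tcp_rot: [3.141, 0.0, 2.982]
wrist_force: [-0.1, -0.1, -0.9]
finger_gap: 0.392
[1.79953570e+02 1.43167879e-02 1.70837365e+02] 36.880399936715925
0.84 [[0.454 0.008 0.015]
 [0.524 0.017 0.049]
 [0.573 0.032 0.068]]
```

View pics/s3.png

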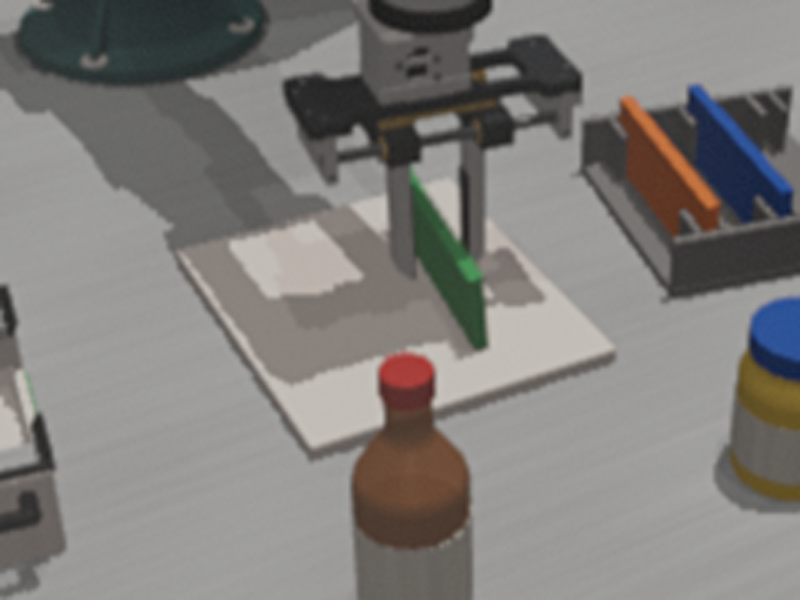

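The slab got nudged upright and is standing freely between the fingers. I'll raise the fingertips to near its top and tip it gently onto the −y finger, with a small gap to limit the fall.

```bash
python3 -m jog '[[[0,0,-0.24,0,0,0],[0,0,-0.24,0,0,0],[0,0,0,0,0,0]]]' -0.45
python3 -m jog '[[[0,-0.06,0,0,0,0],[0,-0.06,0,0,0,0],[0,-0.06,0,0,0,0],[0,-0.06,0,0,0,0],[0,-0.06,0,0,0,0],[0,-0.06,0,0,0,0],[0,-0.06,0,0,0,0],[0,0,0,0,0,0]]]'
cat >> h.py <<'E'
def look(show=None):
    o=r.observe();print("t",round(o["t"],2),o["eef_pos"].round(4),rpy().round(1),"gap",round(o["finger_gap"]*94,1))
    p=snapshot("scene");c=models.cut_out(p,"green_center")[0];q=pts(p,c["pixels"])
    # remove yaw: slab frame coordinates about (.49,.02)
    a=np.radians(-9.3); e=np.array([-np.sin(a),np.cos(a)]); s=(q[:,:2]-[.49,.02])@e
    print(c["confidence"],"x,y,z pct",np.percentile(q,[2,50,98],axis=0).round(3).tolist())
    for lo in range(12,72,8):
        m=(q[:,2]>lo/1e3)&(q[:,2]<lo/1e3+.008)
        if m.sum()>5: print("z",lo,"s mm",np.percentile(s[m]*1e3,[5,50,95]).round(1),m.sum())
    if show: b=p["frame"][150:330,180:420]; cv2.imwrite("pics/"+show,cv2.resize(b,(800,600),interpolation=cv2.INTER_CUBIC)[:,:,::-1])
E
python3 -c "
from h import *
look('s4.png')"
```

```text
t: 13.55
eef_pos: [0.4923, 0.0229, 0.0525]
tcp_rot: [3.141, 0.004, 2.978]
wrist_force: [-0.3, 0.1, -0.1]
finger_gap: 0.274
t: 14.55
eef_pos: [0.4874, 0.0025, 0.0505]
tcp_rot: [-3.141, 0.0, 2.978]
wrist_force: [-0.2, -0.7, 0.7]
finger_gap: 0.278
t 14.55 [0.4874 0.0025 0.0505] [-180.     0.   170.6] gap 26.1
0.66 x,y,z pct [[0.428, -0.02, 0.012], [0.532, -0.001, 0.047], [0.571, 0.035, 0.062]]
z 12 s mm [-3.5  7.2  9.7] 27
z 20 s mm [-6.4  3.3  7. ] 46
z 28 s mm [-11.8  -2.2   1.8] 54
z 36 s mm [-17.3  -7.5  -4.1] 48
z 44 s mm [-22.1 -13.3  -9.6] 50
z 52 s mm [-29.9 -25.6 -16.3] 123
z 60 s mm [-27.6 -23.9 -22.2] 53
```

The slab leans about 33° onto the −y finger with its foot in place. Next I lower slightly and widen the gap so the +y finger goes behind the foot.

```bash
python3 -m jog '[[[0,0,0.1,0,0,0],[0,0,0.1,0,0,0]]]'
python3 -m jog '[[[0,0.05,0,0,0,0],[0,0.05,0,0,0,0],[0,0.05,0,0,0,0],[0,0.05,0,0,0,0],[0,0,0,0,0,0]]]' -0.02
python3 -c "
from h import *
look()"
```

```text
t: 14.9
eef_pos: [0.4875, 0.0028, 0.0402]
tcp_rot: [-3.141, 0.0, 2.979]
wrist_force: [0.2, -0.6, -0.4]
finger_gap: 0.276
t: 15.52
eef_pos: [0.4893, 0.0129, 0.0406]
tcp_rot: [3.142, 0.001, 2.979]
wrist_force: [0.2, -1.0, 1.0]
finger_gap: 0.49
t 15.53 [0.4893 0.0129 0.0406] [180.    0.  170.7] gap 46.1
0.81 x,y,z pct [[0.417, -0.02, 0.011], [0.531, -0.0, 0.048], [0.571, 0.036, 0.063]]
z 12 s mm [-1.6  5.9  8.9] 23
z 20 s mm [-5.3  3.3  7.2] 46
z 28 s mm [-12.   -1.8   1.5] 50
z 36 s mm [-17.5  -7.6  -3.6] 53
z 44 s mm [-22.  -13.3  -9.4] 47
z 52 s mm [-29.5 -25.5 -16. ] 125
z 60 s mm [-26.8 -23.7 -21.5] 52
```

```bash
python3 -m jog '[[[0,0,0.16,0,0,0],[0,0,0.16,0,0,0],[0,0,0.15,0,0,0],[0,0,0,0,0,0]]]'
python3 -m jog '[[[0,-0.06,0,0,0,0],[0,-0.06,0,0,0,0],[0,-0.04,0,0,0,0],[0,0,0,0,0,0]]]' 0.16
python3 -c "
from h import *
look()"
```

```text
t: 16.12
eef_pos: [0.4881, 0.0129, 0.0157]
tcp_rot: [3.141, -0.003, 2.978]
wrist_force: [-0.8, -0.4, 0.8]
finger_gap: 0.492
t: 16.62
eef_pos: [0.4879, 0.0044, 0.0171]
tcp_rot: [-3.141, 0.0, 2.978]
wrist_force: [-0.1, -0.9, 0.2]
finger_gap: 0.579
t 16.62 [0.4879 0.0044 0.0171] [-180.     0.   170.6] gap 54.5
0.69 x,y,z pct [[0.42, -0.031, 0.018], [0.518, -0.002, 0.037], [0.57, 0.031, 0.052]]
z 12 s mm [-6.7  5.4  7.5] 33
z 20 s mm [-10.1  -0.5   5.2] 136
z 28 s mm [-19.9 -10.4  -5. ] 154
z 36 s mm [-32.  -21.4 -15.4] 150
z 44 s mm [-42.1 -35.6 -26.8] 195
z 52 s mm [-38.8 -36.9 -36.1] 15
```

```bash
python3 -m jog '[[[0,-0.04,0,0,0,0],[0,-0.04,0,0,0,0],[0,0,0,0,0,0]]]' 0.26
python3 -m jog '[[[0,-0.04,0,0,0,0],[0,-0.02,0,0,0,0],[0,0,0,0,0,0]]]' 0.34
python3 -m jog '[[[0,-0.04,0,0,0,0],[0,-0.02,0,0,0,0],[0,0,0,0,0,0]]]' 0.42
python3 -c "
from h import *
look()"
```

```text
t: 17.1
eef_pos: [0.4871, 0.0007, 0.0169]
tcp_rot: [-3.141, -0.0, 2.978]
wrist_force: [-0.1, -1.1, -0.1]
finger_gap: 0.634
t: 17.48
eef_pos: [0.4867, -0.0021, 0.017]
tcp_rot: [3.141, 0.0, 2.978]
wrist_force: [-0.6, -0.0, 0.2]
finger_gap: 0.672
t: 17.85
eef_pos: [0.4862, -0.0052, 0.017]
tcp_rot: [-3.142, 0.0, 2.978]
wrist_force: [0.0, -0.3, -0.5]
finger_gap: 0.71
t 17.85 [ 0.4862 -0.0052  0.017 ] [-180.     0.   170.6] gap 66.7
0.93 x,y,z pct [[0.417, -0.039, 0.013], [0.503, -0.005, 0.021], [0.569, 0.028, 0.023]]
z 12 s mm [-52.  -22.8   1.7] 325
z 20 s mm [-48.2 -23.6   0.2] 731
```

It's flat, with its top at z≈0.022. I'm opening fully and rising clear to check.

```bash
python3 -m jog '[[[0,0,-0.3,0,0,0],[0,0,-0.6,0,0,0],[0,0,-0.8,0,0,0],[0,0,-0.8,0,0,0],[0,0,-0.5,0,0,0],[0,0,0,0,0,0]]]' 0.7
cat >> h.py <<'E'
def fish(p,m):
    z=p["range_z"]; m=m&(z>0); v,u=np.nonzero(m); d=np.c_[u-p["cx"],v-p["cy"]]; rr=np.linalg.norm(d,axis=1)+1e-9
    q=np.c_[d/rr[:,None]*np.tan(rr/p["fx"])[:,None],np.ones(len(rr))]*z[m][:,None]; return (q-p["t"])@np.array(p["R"])
def rect(q,lo,hi):
    h=q[(q[:,2]>lo)&(q[:,2]<hi)]; (a,b),s,an=cv2.minAreaRect((h[:,:2]*1000).astype(np.float32)); print(len(h),"c",round(a,1),round(b,1),np.round(s,1),"ang",round(an,2),"z",np.median(h[:,2]).round(4))
E
python3 - <<'E'
from h import *
for n in("wrist","top","scene"):
    p=snapshot(n)
    if n=="wrist": save(p,"w2.png")
    c=models.cut_out(p,"green_center")[0]; print(n,c["confidence"])
    q=(fish if n=="wrist" else pts)(p,c["pixels"]); rect(q,.015,.03)
E
```

```text
t: 18.7
eef_pos: [0.4879, -0.0053, 0.1705]
tcp_rot: [3.141, 0.007, 2.979]
wrist_force: [0.0, -0.8, -0.9]
finger_gap: 0.848
wrist 0.68
10228 c 486.5 -3.7 [ 56.4 160. ] ang 80.8 z 0.0206
top 0.5
178 c 414.9 8.2 [55.7 15.8] ang 81.47 z 0.0221
scene 0.88
1101 c 488.2 -4.1 [ 57.1 165.2] ang 80.78 z 0.0207
```

View pics/w2.png

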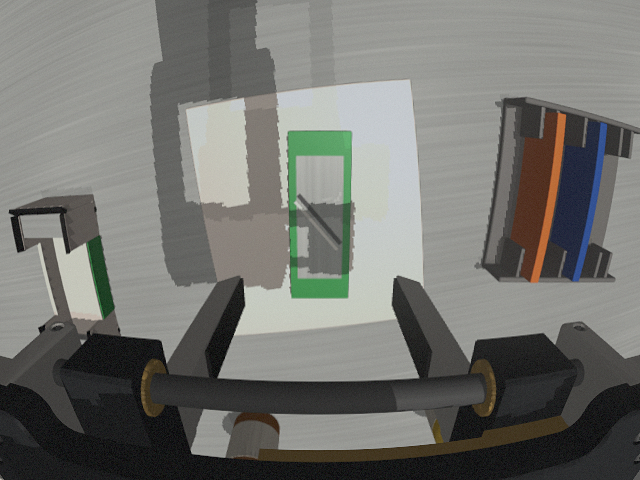

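The wrist view shows the insert flat on the board (cols 288–352, rows 130–298), steel panel and slanting blade up, with the gripper centred over it. Regrasping across its width.

```bash
python3 -m jog '[[[0,0.02,0.6,0,0,0],[0,0,0.7,0,0,0],[0,0,0.7,0,0,0],[0,0,0.5,0,0,0],[0,0,0.4,0,0,0],[0,0,0.18,0,0,0],[0,0,0,0,0,0]]]'
python3 -m jog '[[[0,0,0.03,0,0,0],[0,0,0,0,0,0],[0,0,0,0,0,0],[0,0,0,0,0,0]]]' -1
```

```text
t: 19.88
eef_pos: [0.4861, -0.0041, 0.0129]
tcp_rot: [-3.141, -0.001, 2.979]
wrist_force: [1.4, -0.5, -0.2]
finger_gap: 0.847
t: 20.38
eef_pos: [0.4871, -0.0042, 0.0123]
tcp_rot: [3.142, 0.002, 2.979]
wrist_force: [0.4, -0.8, 5.8]
finger_gap: 0.591
```

```bash
python3 -m jog '[[[0,0,-0.2,0,0,0],[0,0,-0.4,0,0,0],[0,0,-0.6,0,0,0],[0,0,-0.7,0,0,0],[0,0,-0.7,0,0,0],[0,0,0,0,0,0]]]'
python3 - <<'E'
from h import *
p=snapshot("scene"); c=models.cut_out(p,"green_center")[0]; q=pts(p,c["pixels"]); print(c["confidence"]); rect(q,.1,.2)
p=snapshot("wrist"); c=models.cut_out(p,"green_center")[0]; q=fish(p,c["pixels"]); rect(q,.1,.2); print(np.percentile(q[:,2],[2,50,98]))
plan([.507,-.27,.16],[180,0,170.8])
E
```

```text
t: 21.12
eef_pos: [0.4879, -0.0043, 0.144]
tcp_rot: [3.142, 0.006, 2.979]
wrist_force: [-0.1, 0.1, -0.8]
finger_gap: 0.594
0.97
1050 c 489.2 -4.7 [ 56.8 164.1] ang 80.55 z 0.1524
27159 c 472.0 -1.9 [ 56.4 134.2] ang 80.67 z 0.1485
[0.1471351  0.14846047 0.14978271]
t 21.32 n 7 row [-0.185, -0.74, -0.061, -0.0, -0.004, -0.002]
```

Run:
```python
from h import *
def f(q):
    m=(q[:,1]<-.2)&(q[:,1]>-.4)&(q[:,0]>.36)&(q[:,0]<.68); w=q[m]
    rect(w,.059,.075); rect(w,.061,.075)
    a=np.radians(-9.1);X=np.array([np.cos(a),np.sin(a)]);Y=np.array([-X[1],X[0]])
    d=w[:,:2]-[.507,-.2925];u=d@X;v=d@Y;z=w[:,2]
    L=(z>.061)
    e1=L&(abs(v)<.02)&(u<0);e2=L&(abs(v)<.02)&(u>0)
    for e in(e1,e2): print("  end lip u",np.percentile(u[e]*1e3,[5,50,95]).round(1),e.sum())
    for s in(-1,1):
        e=L&(abs(u)<.078)&(abs(u)>.05)&(v*s>.025); print("  side v",np.percentile(v[e]*1e3,[5,50,95]).round(1),e.sum())
for n in("top","scene","wrist"):
    P=[snapshot(n) for _ in range(3)]; print(n)
    q=np.vstack([(fish(p,p["range_z"]>0) if n=="wrist" else pts(p)) for p in P]); f(q)
```

```text
top
1619 c 506.0 -292.2 [ 81.3 185.1] ang 81.01 z 0.0636
1296 c 505.9 -292.1 [ 81.  184.9] ang 80.85 z 0.0642
  end lip u [-93.2 -90.5 -87.1] 170
  end lip u [84.3 87.4 90.8] 163
  side v [-39.2 -35.8 -32.7] 252
  side v [33.9 37.4 39.9] 204
scene
1280 c 508.4 -292.9 [ 79.8 189.1] ang 80.88 z 0.0622
930 c 509.0 -293.0 [ 79.7 187.9] ang 80.93 z 0.0628
  end lip u [-90.8 -87.6 -84.2] 101
  end lip u [88.6 91.  93.5] 156
  side v [-39.5 -37.1 -34.8] 147
  side v [34.6 36.8 39.4] 146
wrist
1529 c 486.2 -288.3 [ 78.5 145.1] ang 79.63 z 0.062
1161 c 486.2 -288.3 [ 78.5 145.1] ang 79.63 z 0.0623
  end lip u [-92.8 -90.9 -88.5] 379Traceback (most recent call last):
  File "<stdin>", line 14, in <module>
  File "<stdin>", line 9, in f
    return _quantile_unchecked(
        a, q, axis, out, overwrite_input, method, keepdims, weights)
    return _ureduce(a,
                    func=_quantile_ureduce_func,
    ...<5 lines>...
                    overwrite_input=overwrite_input,
                    method=method)
    r = func(a, **kwargs)
    result = _quantile(arr,
                       quantiles=q,
    ...<2 lines>...
                       out=out,
                       weights=wgt)
    slices_having_nans = np.isnan(arr[-1, ...])
                                  ~~~^^^^^^^^^
IndexError: index -1 is out of bounds for axis 0 with size 0
```

```bash
python3 -c "
from h import *
plan([.507,-.292,.13],[180,0,170.9])"
```

```text
t 21.77 n 7 row [-0.19, -0.802, 0.032, -0.0, -0.0, -0.003]
```

```bash
python3 -m jog '[[[-0.19,-0.8,0.03,0,0,0],[-0.19,-0.8,0.03,0,0,0],[-0.19,-0.8,0.03,0,0,0],[-0.19,-0.8,0.03,0,0,0],[-0.19,-0.8,0.03,0,0,0],[-0.19,-0.8,0.03,0,0,0],[-0.19,-0.8,0.03,0,0,0],[0,0,0,0,0,0]]]'
python3 - <<'E'
from h import *
plan([.507,-.292,.08],[180,0,170.9],1)
for n in ("scene","top"):
    p=snapshot(n); c=models.cut_out(p,"green_center")[0]; q=pts(p,c["pixels"]); print(n,c["confidence"]); rect(q,.1,.2)
E
```

```text
t: 22.78
eef_pos: [0.5061, -0.2938, 0.1303]
tcp_rot: [-3.141, -0.001, 2.975]
wrist_force: [0.3, 0.8, -1.7]
finger_gap: 0.591
t 22.77 n 1 row [-0.013, 0.04, 1.006, -0.003, -0.004, -0.045]
scene 0.79
1628 c 506.3 -293.5 [ 56.2 167. ] ang 80.42 z 0.1389
top 0.7
845 c 505.3 -290.4 [ 57.4 159.9] ang 80.32 z 0.1409
```

```bash
python3 -m jog '[[[-0.03,0,0.4,0,0,-0.045],[0,0,0.4,0,0,0],[0,0,0.3,0,0,0],[0,0,0.1,0,0,0],[0,0,0,0,0,0]]]'
python3 -m jog '[[[0,0,0.06,0,0,0],[0,0,0.06,0,0,0],[0,0,0,0,0,0]]]'
```

```text
t: 23.6
eef_pos: [0.5081, -0.2912, 0.0711]
tcp_rot: [-3.142, 0.0, 2.987]
wrist_force: [0.2, -0.3, -0.4]
finger_gap: 0.591
t: 23.98
eef_pos: [0.5079, -0.2914, 0.0649]
tcp_rot: [3.142, -0.0, 2.986]
wrist_force: [-1.4, -0.1, -1.0]
finger_gap: 0.595
```

```bash
python3 -m jog '[[[0,0,0.05,0,0,0],[0,0,0.05,0,0,0],[0,0,0,0,0,0]]]'
python3 -m jog '[[[0,0,0.04,0,0,0],[0,0,0,0,0,0]]]'
python3 -m jog '[[[0,0,0.03,0,0,0],[0,0,0,0,0,0]]]'
```

```text
t: 24.35
eef_pos: [0.5077, -0.2913, 0.0596]
tcp_rot: [3.141, -0.001, 2.986]
wrist_force: [0.5, -0.0, -0.5]
finger_gap: 0.595
t: 24.6
eef_pos: [0.5079, -0.2914, 0.0578]
tcp_rot: [3.141, -0.0, 2.986]
wrist_force: [0.2, -0.3, -1.3]
finger_gap: 0.589
t: 24.85
eef_pos: [0.5079, -0.2914, 0.0564]
tcp_rot: [3.142, -0.0, 2.986]
wrist_force: [-0.6, -0.2, -1.1]
finger_gap: 0.59
```

No contact with the lips and the insert is already below them; stepping down to touch.

```bash
python3 -m jog '[[[0,0,0.02,0,0,0],[0,0,0,0,0,0]]]'
python3 -m jog '[[[0,0,0.02,0,0,0],[0,0,0,0,0,0]]]'
python3 -m jog '[[[0,0,0.02,0,0,0],[0,0,0,0,0,0]]]'
```

```text
t: 25.1
eef_pos: [0.508, -0.2915, 0.0554]
tcp_rot: [-3.142, 0.0, 2.986]
wrist_force: [-1.0, 0.1, -0.3]
finger_gap: 0.593
t: 25.35
eef_pos: [0.5081, -0.2915, 0.0553]
tcp_rot: [-3.141, 0.001, 2.986]
wrist_force: [-1.1, 1.1, 3.7]
finger_gap: 0.594
t: 25.6
eef_pos: [0.5081, -0.2915, 0.0553]
tcp_rot: [-3.141, 0.001, 2.986]
wrist_force: [-4.1, 1.0, 6.8]
finger_gap: 0.594
```

It's seated on the floor (TCP 0.0553 matches the 55 mm pocket floor). Releasing and rising.

```bash
python3 -m jog '[[[0,0,0,0,0,0],[0,0,0,0,0,0],[0,0,0,0,0,0]]]' 0.6
python3 -m jog '[[[0,0,-0.2,0,0,0],[0,0,-0.4,0,0,0],[0,0,-0.7,0,0,0],[0,0,-0.8,0,0,0],[0,0,-0.8,0,0,0],[0,0,0,0,0,0]]]'
python3 - <<'E'
from h import *
for n in("wrist","scene","top"):
    p=snapshot(n)
    if n=="wrist": save(p,"w3.png")
    F=fish if n=="wrist" else pts
    c=models.cut_out(p,"green_center")[0]; q=F(p,c["pixels"]); print(n,c["confidence"]); rect(q,.05,.08); print(np.percentile(q[:,2],[5,50,95]).round(4))
    h=q[(q[:,2]>.055)&(q[:,2]<.075)]; k=np.linalg.lstsq(np.c_[h[:,:2]-h[:,:2].mean(0),np.ones(len(h))],h[:,2],rcond=None)[0]; print("tilt deg",np.degrees(k[:2]).round(2))
    if n!="wrist":
        for t in("orange_center","blue_center","oil","jar"):
            c=models.cut_out(p,t); print(t,np.median(pts(p,c[0]["pixels"]),0).round(3) if c else None)
E
```

```text
t: 25.98
eef_pos: [0.5079, -0.2914, 0.053]
tcp_rot: [3.141, -0.0, 2.986]
wrist_force: [0.7, 0.6, 0.2]
finger_gap: 0.802
t: 26.72
eef_pos: [0.5099, -0.2928, 0.204]
tcp_rot: [-3.137, 0.009, 2.986]
wrist_force: [0.2, 1.3, 0.7]
finger_gap: 0.802
wrist 0.62
10705 c 507.4 -291.7 [ 58. 160.] ang 80.65 z 0.0636
[0.0623 0.0636 0.0649]
tilt deg [0.08 0.02]
scene 0.82
1579 c 510.6 -291.3 [ 56.7 176.1] ang 81.05 z 0.064
[0.0616 0.064  0.0659]
tilt deg [-0.2   0.04]
orange_center [0.495 0.202 0.048]
blue_center [0.502 0.257 0.049]
oil [ 0.769 -0.138  0.088]
jar [0.766 0.105 0.068]
top 0.84
821 c 505.6 -292.8 [ 61.4 158.3] ang 81.49 z 0.0657
[0.058  0.0657 0.0687]
tilt deg [-0.35 -0.6 ]
orange_center [0.49  0.205 0.061]
blue_center [0.497 0.259 0.06 ]
oil [ 0.736 -0.124  0.113]
jar [0.733 0.117 0.099]
```

View pics/w3.png

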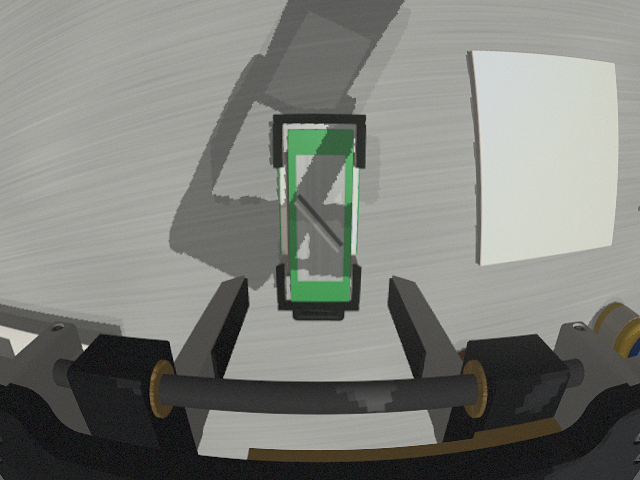

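The insert lies inside the black lips (cols 287–353, rows 128–302), blade up, level and flush. The other things haven't moved. Handing in.

```bash
python3 -c "
from station import r
print(r.sign_off())"
```

```text
the job is handed in; nothing more can be done
None
```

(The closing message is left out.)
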